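# Point out the next hardness test and confirm it

## Task

Show the bench camera which hardness test comes next: hold the fingertips about 2 cm above the middle of the copper test block for two seconds, then in the same way about 2 cm above the middle of the flat round anvil on the stage with the four chrome spokes. Then press the green key on the console all the way down, let it come up and move clear. Only point: do not touch, lift or shift the blocks, the stage or the loose things around them, do not point at another block or at the loose V-anvil, and leave the red key alone.

Things in the scene. Friction and masses are not known exactly. Their poses are not given: they have to be found in the camera images.
- copper_block: loose round copper (reddish metal) test block lying flat on the bench, 50 mm diameter, 14 mm high; origin at the centre of its underside, z up, so its top face is 14 mm above the origin
- brass_block: the same block in brass (yellow metal), 50 mm diameter, 14 mm high; origin at the centre of its underside; a bystander
- steel_block: the same block in steel (grey metal), 50 mm diameter, 14 mm high; origin at the centre of its underside; a bystander. The three blocks lie in any order in a row across the bench
- stage: anvil stage standing fixed on the bench: grey foot 110 mm across, black capstan with four chrome spokes (tips 90 mm from the axis, 26 mm above the bench), a screw, and on top the flat round steel anvil, 60 mm diameter; origin at the centre of the underside, z up, the flat anvil face is 85 mm above the origin on the axis. It and the console change sides
- console: white key console fixed on the bench, 110 x 190 mm, 36 mm high, with a dark panel along its far edge; origin at the centre of its underside, x away from the keys' edge towards the dark panel, y towards the green key
- green_key_top (a point): centre of the top of the round green key (30 mm diameter, in a black housing) on the console; presses straight down
- red_key_top (a point): centre of the top of the round red key (30 mm diameter), 100 mm from the green key; leave it alone
- green_key (a joint): travel of the green key, 0 when up, 0.006 m fully down; a spring returns it; fully down takes 5 N
- red_key (a joint): travel of the red key, 0 when up, 0.006 m fully down
- v_anvil: loose dark steel V-anvil, 42 mm diameter, about 38 mm high with a V groove on top; origin at the centre of its underside; a bystander
- oil_bottle: small yellow bottle with a red cap, 40 mm diameter, 85 mm high, standing; origin at the centre of its underside; a bystander
- loupe: black and clear magnifier standing on the bench, 42 mm diameter, 33 mm high; origin at the centre of its underside; a bystander
- caliper: steel caliper with a black slide lying flat, 200 mm long along its x, 13 mm high, jaws to its +y near its +x end; origin under the middle of its beam; a bystander
Things that resemble listed ones, but are neither listed nor needed, are in the scene too. Leave any purple look-alike of the console alone.

How it is judged:
By the outcome, as a careful person would: the job done as asked, in the order asked, and still so for the second after the job is handed in, with the robot touching nothing.
It also fails if it takes over 54 s, if anything falls off the work surface, if the arm or the gripper's body presses on something with over 40 N, if the wrist force passes 120 N, or if a joint passes its speed limit or range.

## Robot

A 6-joint arm with a two-finger parallel gripper is mounted at the origin on the work surface. World frame = base frame: x ahead of the robot, y to its left, z up, the work surface at z = 0. Lengths are in m, angles in rad, forces in N, time in s.
With the tool pointing down it reaches from about 0.35 to 0.775 m from the base axis. Payload 5.5 kg.
Tool frame: the origin (TCP) lies at the very end of the fingers, on their centre line; the grasp point (between the pads) lies 19 mm behind it; y points along the fingers, z is the direction in which the jaws open and shut, and the axes are right-handed (so a half turn about y gives the same grasp; the last joint's range is limited). The gripper opens to 85 mm and grips with 20 to 120 N. Pads are 22 mm wide; open, the fingers measure 114 mm over their backs; the gripper's body (76 mm by 85 mm) begins 54 mm behind the grasp point. The pads swing forward as they close: fully open they stand 13 mm farther back than shut.
Start: joints at [1.19, 0.313, 0.046, 1.304, 0, 1.431], TCP at [0.137, 0.558, 0.231] pointing down, gripper open.
Joint ranges: [-2.76, 2.76], [-0.86, 1.69], [-1.03, 1.26], [-2.2, 2.34], [-1.47, 1.5], [-3.14, 3.14]. Speed limits (rad/s): [2.57, 2.57, 3.14, 3.14, 3.14, 3.14].

## Interface

Orientations are given as a unit quaternion [w, x, y, z].
In Python, from workcell import env gives the robot as it stands.
- The arm moves only by the shell command python3 -m inch 'ROWS' [OPENING] [FORCE]. ROWS is JSON, a list that holds one entry, the list of rows, each a list of 4 numbers: the shift along the tool's x, y, z in mm, then the turn about the tool's y in degrees. In form: [[[tx, ty, tz, spin], ...]]. A call has 1 to 10 rows; each row is the pose to reach, as a shift and turn from the pose commanded when the call began, along the tool's axes at that moment; what a row does not reach only later rows make up. A row lasts 1/10 s, in which the tool goes at most 50 mm and 8.59 degrees, less where a joint would pass 70% of its speed; a pose out of reach is approached as far as the arm can. A call with a gripper value outside its range is refused whole. OPENING is the finger opening in mm, from 0 to 85.4, set as the call begins (- or left out, the last holds). The fingers move at their own pace and stop on an object; FORCE is the grip in N (left out, the last holds). Time passes only in rows, so rows that repeat a pose let the fingers close. It gives the time, the measured TCP pose, the force and the opening at its end, in the units of the state.
- env.get_state(): the state, without advancing time (a new reading comes with each control period).
- env.read_camera(name): name is "side" or "top" or "wrist"; returns the picture (420x560x3 uint8, blue, green, red); there is no depth.
- env.camera_model(name): a dict with "fx", "fy", "cx", "cy" (pixels), "R" (3x3) and "t" (3): a world point X has camera coordinates R X + t; the wrist camera has in their place "mount" (4x4, takes a point from camera to tool coordinates, whose origin is the TCP and whose axes are the tool frame's). Camera axes: x right, y down, z forward; pixel columns grow to the right and rows downward; lengths in m; the calibration is good to about 2 mm. The wrist camera is an equidistant fisheye: a pixel r from the principal point sees the ray r / f radians off the axis. A picture is of the moment at which its call begins: read the wrist's pose just before it. camera_model takes no time and is no camera call.
- env.hand_in(): hands the job in, once; it reports no verdict.
The state is a dict: "clock": time; "joint_pos": joint angles; "qvel": joint speeds; "tau": joint torques, N m; "tcp_pos": TCP position; "orientation": TCP orientation; "wrist_force": force on the tool from outside, world axes, zero at the start; "ft_torque": the same for the moment, N m; "finger_gap": finger opening in m.
Only numpy, scipy, OpenCV 4.12 (cv2) and the standard library are available. Lean on these libraries where they do the work, as an engineer would, in place of code of your own. Each camera call takes 0.05 s, during which the arm holds its last target.

## Working session

There is one attempt and no reset: what is moved stays moved. The work goes in short steps, Python scripts to look and compute and a shell command to move; the robot and the scene stay as the last step left them, time stands still between calls to the robot, and variables do not carry over. Pictures are saved under pics/ and viewed, and the job is handed in when it is done.

```bash
mkdir -p pics; ls
python3 - <<'E'
from workcell import env
import cv2
s=env.get_state(); print(s)
for n in("top","side","wrist"):
    cv2.imwrite(f"pics/{n}0.png",env.read_camera(n))
    print(n,env.camera_model(n))
E
```

```text
pics
{'clock': 0.0, 'joint_pos': array([1.19038646e+00, 3.14005167e-01, 4.49899769e-02, 1.30360981e+00,
       1.64877587e-05, 1.43119568e+00]), 'qvel': array([-1.28496205e-03,  8.21349059e-04, -2.75797790e-04, -1.71760684e-03,
        9.12724674e-04,  6.11387447e-05]), 'tau': array([ 9.27108067e-05, -4.80627000e+01,  2.98533708e+01,  1.90945499e-02,
       -1.42714712e-04, -6.25769857e-06]), 'tcp_pos': array([0.13694485, 0.55792988, 0.23041066]), 'orientation': array([-0.70136381,  0.70261042, -0.08510517,  0.08476148]), 'wrist_force': array([-0.12319827,  0.42589298, -0.52531545]), 'ft_torque': array([-0.03293068, -0.01891622,  0.01956806]), 'finger_gap': 0.0856320340471021}
top {'fx': 515.4239810190925, 'fy': 515.4239810190925, 'cx': 281.88393888221964, 'cy': 209.48708992220935, 'R': array([[ 0.01271153, -0.99991412, -0.00318788],
       [-0.99739957, -0.01245325, -0.07098595],
       [ 0.07094016,  0.00408193, -0.99747222]]), 't': array([-0.03869753,  0.5236588 ,  1.19861143])}
side {'fx': 531.8077908948937, 'fy': 531.8077908948937, 'cx': 273.51169006000475, 'cy': 205.40058513096085, 'R': array([[ 0.89776888, -0.44046487, -0.00132116],
       [-0.33101147, -0.67269272, -0.66175215],
       [ 0.29058984,  0.59453781, -0.74972151]]), 't': array([-0.48131571,  0.19620399,  1.26175066])}
wrist {'fx': 325.19226210127806, 'fy': 325.19226210127806, 'cx': 284.8033951394461, 'cy': 212.82598459450617, 'mount': array([[ 2.73221152e-05,  9.49685237e-01,  3.13205923e-01,
        -8.00788732e-02],
       [ 9.95502750e-04, -3.13205794e-01,  9.49684758e-01,
        -1.43095458e-01],
       [ 9.99999504e-01,  2.85849961e-04, -9.53971709e-04,
         1.30579111e-03],
       [ 0.00000000e+00,  0.00000000e+00,  0.00000000e+00,
         1.00000000e+00]])}
```

View pics/top0.png

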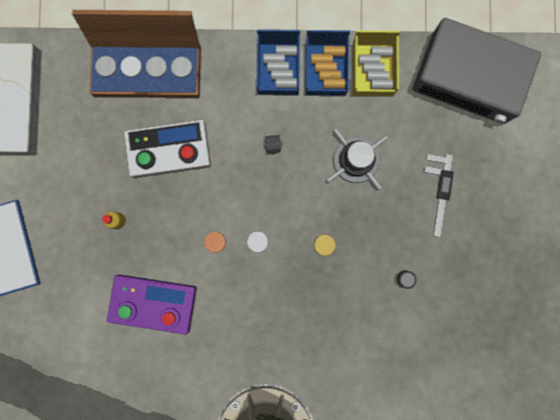

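View pics/side0.png

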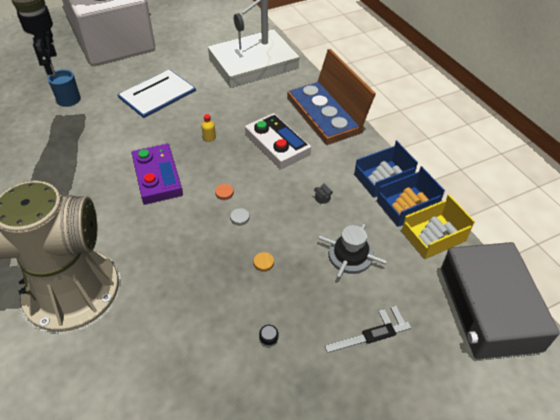

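View pics/wrist0.png

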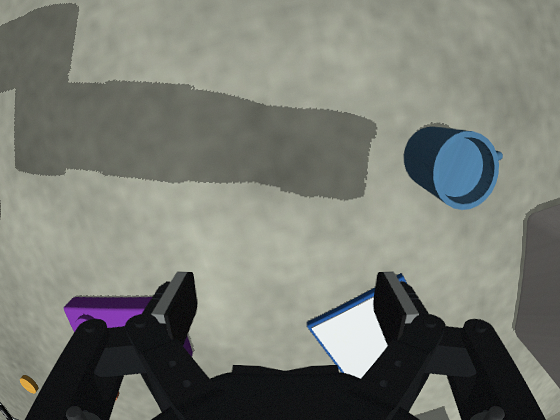

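The top view shows copper at (215,242), steel at (257,242) and brass at (325,245). The stage anvil is at about (361,155), the white console's green key at (145,159) and its red key at (188,153). The purple console is a decoy, and the V-anvil is at (272,144). Next I'll measure these in both views.

```bash
cat > h.py <<'E'
import numpy as np,cv2
from workcell import env
def ray(n,u,v):
    m=env.camera_model(n);R=np.array(m["R"]);t=np.array(m["t"])
    d=R.T@np.array([(u-m["cx"])/m["fx"],(v-m["cy"])/m["fy"],1]);return -R.T@t,d
def plane(n,u,v,z):
    c,d=ray(n,u,v);return c+d*(z-c[2])/d[2]
def tri(a,b):
    A=[];B=[]
    for c,d in(a,b):
        d=d/np.linalg.norm(d);P=np.eye(3)-np.outer(d,d);A.append(P);B.append(P@c)
    return np.linalg.lstsq(np.vstack(A),np.hstack(B),rcond=None)[0]
def blob(img,lo,hi,box):
    x0,y0,x1,y1=box;h=cv2.cvtColor(img,cv2.COLOR_BGR2HSV)[y0:y1,x0:x1]
    m=cv2.inRange(h,np.array(lo),np.array(hi))
    n,l,st,c=cv2.connectedComponentsWithStats(m);i=1+np.argmax(st[1:,4])
    pts=np.argwhere(l==i)[:,::-1].astype(np.float32)
    cs,_=cv2.findContours((l==i).astype(np.uint8),0,1)
    e=cv2.fitEllipse(max(cs,key=cv2.contourArea))
    return c[i]+[x0,y0],st[i],e[0]+np.array([x0,y0]),e[1]
E
python3 - <<'E'
from h import *
T=cv2.imread("pics/top0.png");S=cv2.imread("pics/side0.png")
R={"copper":((3,90,90),(14,255,255),(195,225,235,260),(208,175,240,205),.013),
"brass":((14,90,90),(28,255,255),(305,225,345,265),(245,245,280,278),.013),
"green":((45,90,40),(85,255,255),(130,143,160,175),(248,115,275,135),.05),
"red":((0,0,0),(0,0,0),(172,140,205,168),(270,135,295,155),.05),
"anvil":((0,0,150),(180,40,255),(338,138,384,172),(335,220,372,250),.085)}
for k,(lo,hi,bt,bs,z) in R.items():
    if k=="red": lo,hi=(170,90,40),(180,255,255)
    try:
        a=blob(T,lo,hi,bt);b=blob(S,lo,hi,bs)
        print(k,a,b,"\n",plane("top",*a[0],z),plane("side",*b[0],z),tri(ray("top",*a[0]),ray("side",*b[0])))
    except Exception as e: print(k,e)
def crop(I,b,s): return cv2.resize(I[b[1]:b[3],b[0]:b[2]],None,fx=s,fy=s,interpolation=2)
P=[cv2.resize(crop(I,b,4),(380,280)) for I,b in((T,(120,115,215,185)),(S,(240,105,315,170)),(T,(320,120,400,195)),(S,(310,215,390,280)))]
cv2.imwrite("pics/c1.png",np.vstack([np.hstack(P[:2]),np.hstack(P[2:])]))
E
```

```text
copper (array([214.61142857, 241.75428571]), array([  9,   7,  22,  21, 350], dtype=int32), array([214.6148243 , 241.75556946]), (20.0594425201416, 20.441965103149414)) (array([223.84232365, 191.23651452]), array([  7,   9,  19,  16, 241], dtype=int32), array([223.83292389, 191.26158333]), (15.490671157836914, 17.906343460083008)) 
 [0.44608985 0.1258886  0.013     ] [0.44319801 0.1182499  0.013     ] [0.44615943 0.12723226 0.00294086]
brass (array([324.35977337, 244.79603399]), array([  9,  10,  22,  21, 353], dtype=int32), array([324.35590363, 244.79392242]), (20.1417179107666, 20.49550437927246)) (array([263.31055901, 261.21428571]), array([  8,   7,  21,  20, 322], dtype=int32), array([263.32645416, 261.2241478 ]), (18.847475051879883, 19.94235610961914)) 
 [ 0.44221301 -0.13337796  0.013     ] [ 0.43982704 -0.13984579  0.013     ] [ 0.44231714 -0.13410129  0.00420254]
green (array([143.70588235, 158.24183007]), array([  7,   9,  14,  14, 153], dtype=int32), array([143.69665241, 158.24578476]), (12.866819381713867, 13.371114730834961)) (array([261.31506849, 124.5890411 ]), array(
[... 170 characters left out ...]
295 0.05      ] [0.63795363 0.29066763 0.04594271]
red OpenCV(4.12.0) /io/opencv/modules/imgproc/src/shapedescr.cpp:361: error: (-201:Incorrect size of input array) There should be at least 5 points to fit the ellipse in function 'fitEllipseNoDirect'

anvil (array([361.76274165, 153.20210896]), array([ 10,   0,  36,  29, 569], dtype=int32), array([363.16916466, 152.28146362]), (23.317943572998047, 37.156593322753906)) (array([353.47048301, 231.80500894]), array([  0,   0,  35,  25, 559], dtype=int32), array([353.64957237, 231.45640945]), (24.42075538635254, 32.909305572509766)) 
 [ 0.64849223 -0.21035707  0.085     ] [ 0.64793746 -0.20414116  0.085     ] [ 0.64590389 -0.20873445  0.09169908]
```

View pics/c1.png

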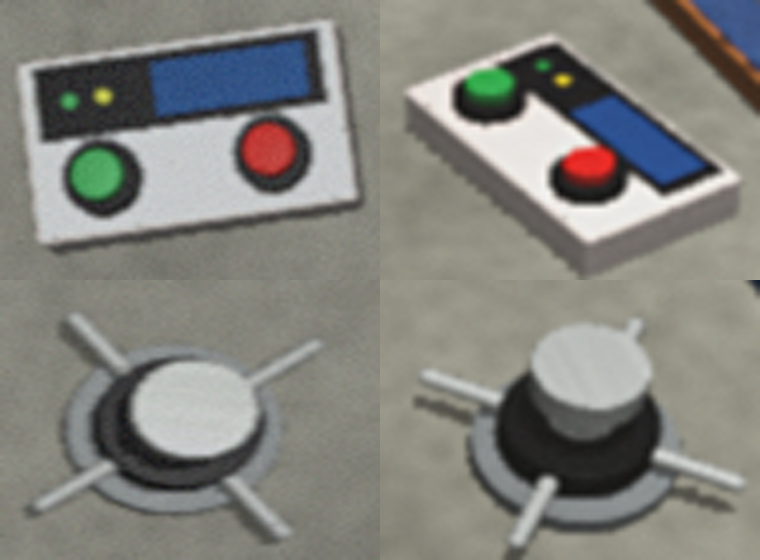

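```bash
cat >> h.py <<'E'
from scipy.spatial.transform import Rotation as Ro
def Rt(s):
    q=s["orientation"];return Ro.from_quat([q[1],q[2],q[3],q[0]]).as_matrix()
def go(p):
    s=env.get_state();return np.round(Rt(s).T@(np.array(p)-s["tcp_pos"])*1000,1)
E
python3 - <<'E'
from h import *
print(plane("top",360.8,154.6,.085),plane("side",354.2,234.7,.085),tri(ray("top",360.8,154.6),ray("side",354.2,234.7)))
# spoke tips from crop
t=[(75,40),(320,65),(38,228),(282,252)]
t=[(320+x/4.75,120+y*75/280) for x,y in t]
print("axis from spokes",[plane("top",*p,.026).round(4) for p in t],np.mean([plane("top",*p,.026) for p in t],0))
s=[(45,98),(257,47),(362,203),(137,265)]
s=[(310+x/4.75,215+y*65/280) for x,y in s]
print("side spokes",np.mean([plane("side",*p,.026) for p in s],0))
T=cv2.imread("pics/top0.png");S=cv2.imread("pics/side0.png")
print(Rt(env.get_state()).round(3))
print("red",plane("top",120+270*.25,115+148*.25,.05),"green",plane("top",143.7,158.2,.05))
print(go((.446,.125,.2)))
E
```

```text
[ 0.64529051 -0.20819936  0.085     ] [ 0.64484727 -0.21238211  0.085     ] [ 0.64674976 -0.20918833  0.08013416]
axis from spokes [array([ 0.7125, -0.1576,  0.026 ]), array([ 0.6979, -0.2798,  0.026 ]), array([ 0.592 , -0.1399,  0.026 ]), array([ 0.5783, -0.2608,  0.026 ])] [ 0.6451653  -0.20953141  0.026     ]
side spokes [ 0.64562301 -0.21388628  0.026     ]
[[ 0.971 -0.001  0.238]
 [-0.238 -0.001  0.971]
 [-0.    -1.    -0.001]]
red [0.65283453 0.18843503 0.05      ] green [0.63707828 0.28967358 0.05      ]
[ 403.4   31.  -346.8]
```

```bash
python3 -m inch '[[[15,0,-13,0],[40,0,-34,0],[75,0,-64,0],[110,0,-95,0],[145,0,-125,0],[180,0,-155,0],[215,0,-185,0],[250,0,-215,0],[285,0,-245,0],[320,0,-275,0]]]' 0 20 && python3 -m inch '[[[30,10,-26,0],[55,20,-47,0],[72,30,-61,0],[80,40,-69,0],[83,50,-72,0],[83,60,-72,0],[83,60,-72,0],[83,60,-72,0],[83,60,-72,0],[83,60,-72,0]]]'
python3 - <<'E'
from h import *
s=env.get_state();print(s["tcp_pos"],s["qvel"].round(3))
cv2.imwrite("pics/w1.png",env.read_camera("wrist"));cv2.imwrite("pics/s1.png",env.read_camera("side"))
E
```

```text
clock: 1.15
tcp_pos: [0.3829, 0.2134, 0.2313]
orientation: [0.702, -0.702, 0.085, -0.085]
wrist_force: [1.5, 0.9, -0.6]
finger_gap: 0.0003
clock: 2.15
tcp_pos: [0.4459, 0.1259, 0.1719]
orientation: [0.702, -0.702, 0.084, -0.085]
wrist_force: [-0.5, -0.2, 0.1]
finger_gap: -0.0003
[0.44591649 0.12592186 0.17190465] [-0.005 -0.001  0.001 -0.001 -0.001 -0.001]
```

View pics/w1.png

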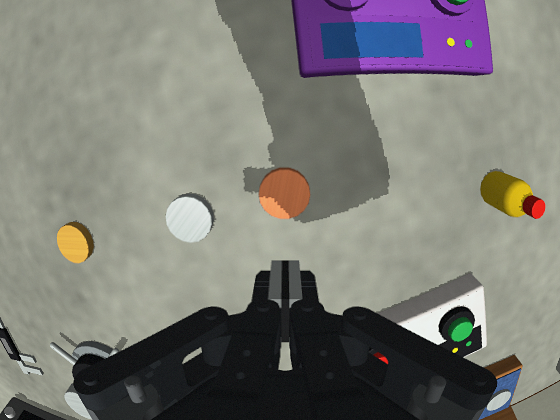

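View pics/s1.png

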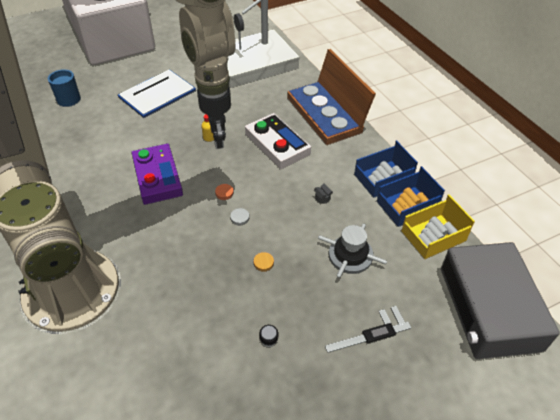

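The wrist view shows copper at (284,193) below the closed fingertips, steel at (190,218) and brass at (75,243). The green key is at (459,327). I'll refine copper and the key with the wrist camera.

```bash
cat >> h.py <<'E'
def wray(u,v,pos,R):
    m=env.camera_model("wrist");dx,dy=(u-m["cx"])/m["fx"],(v-m["cy"])/m["fy"];r=np.hypot(dx,dy)
    d=np.array([np.sin(r)*dx/r,np.sin(r)*dy/r,np.cos(r)]);M=np.array(m["mount"])
    return pos+R@M[:3,3],R@(M[:3,:3]@d)
def wplane(u,v,z,pos,R):
    c,d=wray(u,v,pos,R);return c+d*(z-c[2])/d[2]
E
python3 - <<'E'
from h import *
s=env.get_state();W=cv2.imread("pics/w1.png");R=Rt(s);p=s["tcp_pos"]
for k,lo,hi,b in(("copper",(3,80,50),(14,255,255),(250,160,320,225)),("green",(45,90,40),(85,255,255),(435,300,480,345))):
    a=blob(W,lo,hi,b);print(k,a)
    for z in (.014,) if k=="copper" else (.046,.05,.055): print(z,wplane(*a[2],z,p,R))
# fingertip in wrist view as check
m=env.camera_model("wrist");M=np.linalg.inv(np.array(m["mount"]))
c=M[:3,3];th=np.arctan2(np.hypot(c[0],c[1]),c[2]);f=np.hypot(c[0],c[1]);print("tcp px",m["cx"]+m["fx"]*th*c[0]/f,m["cy"]+m["fy"]*th*c[1]/f)
print(go((.4455,.125,.034)))
E
```

```text
copper (array([283.99569584, 192.88043998]), array([   9,    8,   51,   51, 2091], dtype=int32), array([283.99481583, 192.87669373]), (50.64594268798828, 50.743560791015625))
0.014 [0.44522366 0.12617037 0.014     ]
green (array([459.95043103, 328.95905172]), array([ 13,  17,  25,  25, 464], dtype=int32), array([459.94762993, 328.96454239]), (20.916790008544922, 26.443204879760742))
0.046 [0.64366261 0.29080449 0.046     ]
0.05 [0.63956506 0.28864915 0.05      ]
0.055 [0.63444312 0.28595498 0.055     ]
tcp px 282.4846762201328 275.1410319578847
[ -0.4 137.7  -0.8]
```

```bash
python3 -m inch '[[[0,20,0,0],[0,50,0,0],[0,80,0,0],[0,105,0,0],[0,122,0,0],[0,131,0,0],[0,136,0,0],[0,137,0,0],[0,137,0,0],[0,137,0,0]]]'
python3 - <<'E'
from h import *
s=env.get_state();print(s["tcp_pos"],s["wrist_force"])
cv2.imwrite("pics/w2.png",env.read_camera("wrist"))
S=env.read_camera("side");cv2.imwrite("pics/s2.png",cv2.resize(S[120:260,170:310],None,fx=4,fy=4))
E
```

```text
clock: 3.25
tcp_pos: [0.4466, 0.1255, 0.0351]
orientation: [0.702, -0.702, 0.084, -0.085]
wrist_force: [0.4, 0.6, 0.5]
finger_gap: -0.0001
[0.44658163 0.12547449 0.03513288] [0.4460105  0.61104687 0.48611241]
```

View pics/w2.png

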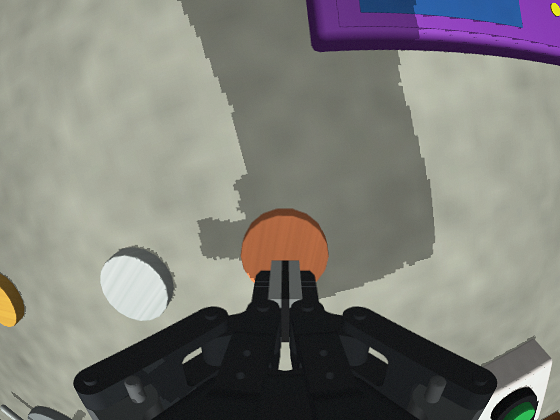

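View pics/s2.png

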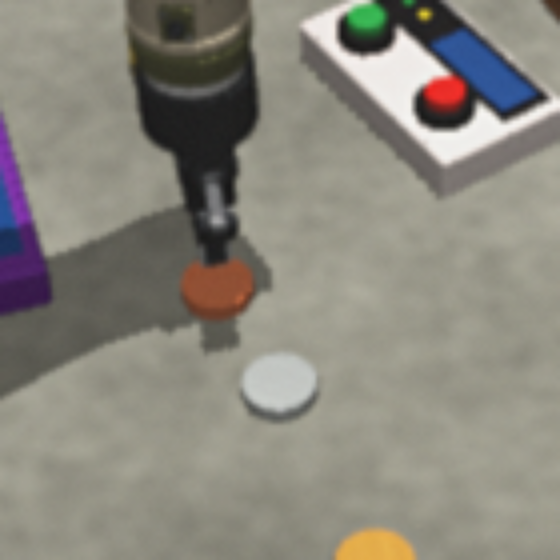

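The fingertips are centred just above the copper block, with no contact. I'll hold for more than 2 s.

```bash
python3 -m inch '[[[0,0,0,0],[0,0,0,0],[0,0,0,0],[0,0,0,0],[0,0,0,0],[0,0,0,0],[0,0,0,0],[0,0,0,0],[0,0,0,0],[0,0,0,0]]]' >/dev/null; python3 -m inch '[[[0,0,0,0],[0,0,0,0],[0,0,0,0],[0,0,0,0],[0,0,0,0],[0,0,0,0],[0,0,0,0],[0,0,0,0],[0,0,0,0],[0,0,0,0]]]'; python3 -m inch '[[[0,0,0,0],[0,0,0,0],[0,0,0,0],[0,-10,0,0],[0,-35,0,0],[0,-75,0,0],[0,-115,0,0],[0,-145,0,0],[0,-160,0,0],[0,-165,0,0]]]'
python3 - <<'E'
from h import *
print(go((.6455,-.209,.2)))
E
```

```text
clock: 5.35
tcp_pos: [0.4458, 0.1254, 0.0343]
orientation: [0.702, -0.702, 0.085, -0.085]
wrist_force: [-0.2, -0.1, 0.1]
finger_gap: 0.0002
clock: 6.35
tcp_pos: [0.447, 0.1255, 0.2021]
orientation: [0.702, -0.702, 0.083, -0.086]
wrist_force: [0.4, -0.2, -0.1]
finger_gap: -0.0004
[ 272.5    2.8 -277.5]
```

```bash
python3 -m inch '[[[10,0,-10,0],[32,0,-32,0],[60,0,-60,0],[90,0,-90,0],[120,0,-120,0],[150,0,-150,0],[180,0,-180,0],[208,0,-210,0],[232,0,-236,0],[250,0,-255,0]]]' >/dev/null; python3 -m inch '[[[12,0,-12,0],[20,0,-20,0],[22,0,-22,0],[22,0,-22,0],[22,0,-22,0],[22,0,-22,0]]]'
python3 - <<'E'
from h import *
s=env.get_state();p=s["tcp_pos"];R=Rt(s);print(p)
W=env.read_camera("wrist");cv2.imwrite("pics/w3.png",W)
E
```

```text
clock: 7.95
tcp_pos: [0.6436, -0.2076, 0.1996]
orientation: [0.702, -0.702, 0.085, -0.085]
wrist_force: [-0.2, -0.0, 0.4]
finger_gap: 0.0002
[ 0.64359347 -0.20757644  0.19959336]
```

View pics/w3.png

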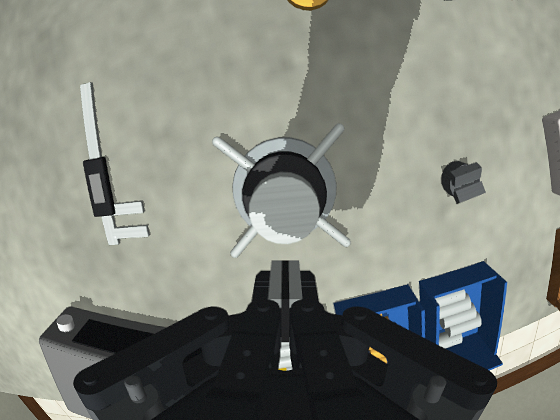

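The wrist view shows the flat anvil centred at about (285,208), spanning 248–323 by 173–244. The V-anvil is well away, at (462,182).

Run:
```python
from h import *
s=env.get_state();p=s["tcp_pos"];R=Rt(s)
a=wplane(285.5,208.5,.085,p,R);print(a)
t=[wplane(*q,.026,p,R) for q in((216,140),(341,127),(235,255),(348,244))];print(np.mean(t,0))
print(go((.6455,-.209,.106)))
```

```text
[ 0.6451951  -0.20631686  0.085     ]
[ 0.64829603 -0.20750633  0.026     ]
[ 2.1 93.7 -0.9]
```

```bash
python3 -m inch '[[[1,10,0,0],[2,35,0,0],[2,60,0,0],[2,78,0,0],[2,88,0,0],[2,93,0,0],[2,94,0,0],[2,94,0,0],[2,94,0,0],[2,94,0,0]]]'
python3 - <<'E'
from h import *
s=env.get_state();print(s["tcp_pos"],s["wrist_force"])
S=env.read_camera("side");T=env.read_camera("top");f=lambda I:cv2.resize(I,(400,400))
cv2.imwrite("pics/s4.png",np.hstack([f(S[160:290,290:420]),f(T[90:220,290:420])]))
E
```

```text
clock: 9.0
tcp_pos: [0.6464, -0.2093, 0.1063]
orientation: [-0.702, 0.702, -0.084, 0.086]
wrist_force: [-0.1, 0.2, 0.4]
finger_gap: -0.0001
[ 0.6463505  -0.20928955  0.10628735] [-0.0709281   0.17371947  0.40896383]
```

View pics/s4.png

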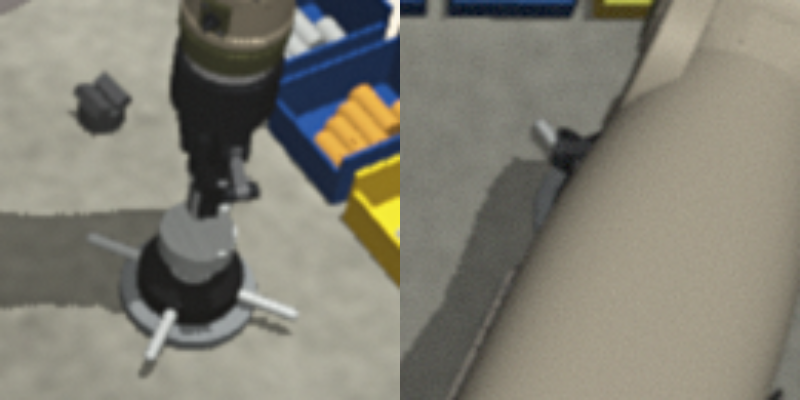

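The side view shows the tips directly over the flat anvil with a gap, so I'll hold and then rise.

```bash
python3 -m inch '[[[0,0,0,0],[0,0,0,0],[0,0,0,0],[0,0,0,0],[0,0,0,0],[0,0,0,0],[0,0,0,0],[0,0,0,0],[0,0,0,0],[0,0,0,0]]]' >/dev/null; python3 -m inch '[[[0,0,0,0],[0,0,0,0],[0,0,0,0],[0,0,0,0],[0,0,0,0],[0,0,0,0],[0,0,0,0],[0,0,0,0],[0,0,0,0],[0,0,0,0]]]'; python3 -m inch '[[[0,0,0,0],[0,0,0,0],[0,0,0,0],[0,-10,0,0],[0,-30,0,0],[0,-60,0,0],[0,-85,0,0],[0,-95,0,0],[0,-97,0,0],[0,-97,0,0]]]'
python3 - <<'E'
from h import *
print(go((.638,.288,.17)))
E
```

```text
clock: 11.1
tcp_pos: [0.6458, -0.209, 0.1053]
orientation: [0.702, -0.702, 0.085, -0.085]
wrist_force: [-0.4, -0.2, -0.2]
finger_gap: 0.0002
clock: 12.1
tcp_pos: [0.6457, -0.2089, 0.2018]
orientation: [0.702, -0.702, 0.085, -0.085]
wrist_force: [0.2, -0.0, -0.5]
finger_gap: -0.0
[-125.9   32.   480.8]
```

```bash
python3 -m inch '[[[-3,0,12,0],[-9,0,36,0],[-19,0,73,0],[-29,0,112,0],[-39,0,151,0],[-50,0,190,0],[-60,0,229,0],[-70,0,268,0],[-80,0,307,0],[-90,0,346,0]]]'; python3 -m inch '[[[-10,0,39,0],[-20,0,75,0],[-28,0,108,0],[-33,0,128,0],[-36,0,136,0],[-36,0,136,0],[-36,0,136,0],[-36,0,136,0]]]'
python3 - <<'E'
from h import *
s=env.get_state();p=s["tcp_pos"];R=Rt(s);print(p)
W=env.read_camera("wrist");cv2.imwrite("pics/w5.png",W)
a=blob(W,(45,90,40),(85,255,255),(200,130,380,260));print(a)
for z in(.044,.047,.05,.055):print(wplane(*a[2],z,p,R))
print(tri(wray(*a[2],p,R),ray("top",143.7,158.2)))
E
```

```text
clock: 13.1
tcp_pos: [0.6394, 0.1509, 0.2007]
orientation: [-0.702, 0.702, -0.086, 0.084]
wrist_force: [0.2, 0.7, -0.4]
finger_gap: -0.0
clock: 13.9
tcp_pos: [0.6387, 0.2875, 0.2024]
orientation: [-0.702, 0.702, -0.086, 0.086]
wrist_force: [0.2, 0.5, 0.5]
finger_gap: -0.0
[0.63870015 0.28749587 0.2024092 ]
(array([283.55204678, 194.27134503]), array([ 68,  48,  32,  34, 855], dtype=int32), array([283.55084229, 194.27015686]), (31.627933502197266, 32.58437728881836))
[0.63924162 0.28710935 0.044     ]
[0.63846595 0.28731784 0.047     ]
[0.63769028 0.28752633 0.05      ]
[0.6363975  0.28787381 0.055     ]
[0.63604962 0.28795486 0.05624876]
```

View pics/w5.png

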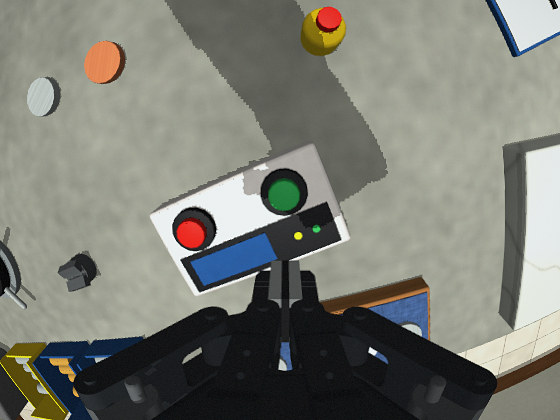

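The green key is centred under the fingers, at (284,194) in the wrist view. The red key is well aside at (191,234), and nothing stands near the descent. I'll go down to about 7 cm, then approach in small steps.

```bash
python3 -m inch '[[[-1,12,0,0],[-1,40,0,0],[-1,72,0,0],[-1,100,0,0],[-1,118,0,0],[-1,128,0,0],[-1,132,0,0],[-1,132,0,0],[-1,132,0,0]]]'; for i in 1; do python3 -m inch '[[[0,1,0,0],[0,3,0,0],[0,5,0,0],[0,6,0,0],[0,8,0,0],[0,8,0,0]]]'; done
python3 - <<'E'
from h import *
s=env.get_state();p=s["tcp_pos"];print(p,s["wrist_force"])
S=env.read_camera("side");W=env.read_camera("wrist");f=lambda I:cv2.resize(I,(400,400))
cv2.imwrite("pics/s6.png",np.hstack([f(S[70:170,210:310]),f(W[150:350,185:385])]))
E
```

```text
clock: 14.85
tcp_pos: [0.6382, 0.2895, 0.0715]
orientation: [0.702, -0.702, 0.084, -0.086]
wrist_force: [-0.5, 0.5, 0.3]
finger_gap: 0.0002
clock: 15.45
tcp_pos: [0.6372, 0.2893, 0.0619]
orientation: [-0.702, 0.702, -0.085, 0.085]
wrist_force: [0.6, 0.3, -0.0]
finger_gap: -0.0
[0.63715111 0.2893421  0.06186708] [ 0.55087144  0.28157173 -0.03776325]
```

View pics/s6.png

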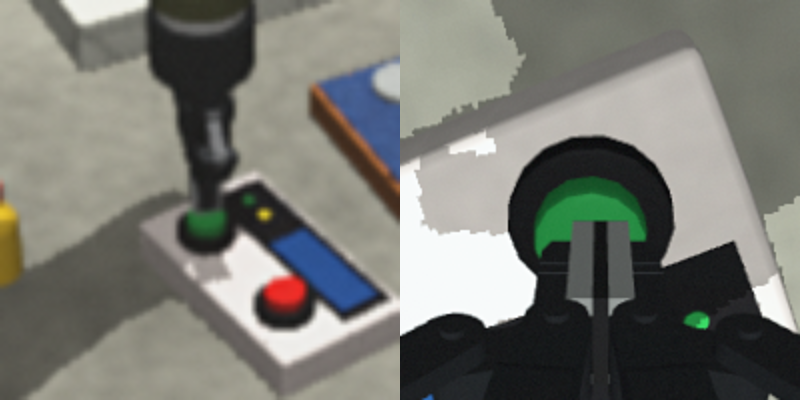

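The tips are over the key, centred laterally and within its outline. I'll feel down in 1 mm steps.

```bash
python3 -m inch '[[[0,1,0,0],[0,2,0,0],[0,3,0,0],[0,4,0,0],[0,4,0,0]]]'; python3 -m inch '[[[0,1,0,0],[0,2,0,0],[0,3,0,0],[0,3,0,0]]]' ; python3 -m inch '[[[0,1,0,0],[0,2,0,0],[0,2,0,0]]]'
```

```text
clock: 16.05
tcp_pos: [0.6374, 0.2894, 0.0582]
orientation: [0.702, -0.702, 0.085, -0.085]
wrist_force: [-0.6, -0.0, -1.4]
finger_gap: -0.0004
clock: 16.45
tcp_pos: [0.6375, 0.2894, 0.0555]
orientation: [0.702, -0.702, 0.085, -0.085]
wrist_force: [-1.3, -0.1, 2.7]
finger_gap: 0.0
clock: 16.75
tcp_pos: [0.6375, 0.2894, 0.0534]
orientation: [0.702, -0.702, 0.085, -0.085]
wrist_force: [-1.0, 0.1, 4.7]
finger_gap: -0.0004
```

Contact came at about z 0.056, so I'll continue to the stop.

```bash
python3 -m inch '[[[0,1,0,0],[0,2,0,0],[0,2,0,0]]]'; python3 -m inch '[[[0,1,0,0],[0,2,0,0],[0,2,0,0]]]'
```

```text
clock: 17.05
tcp_pos: [0.6375, 0.2894, 0.0521]
orientation: [0.702, -0.702, 0.085, -0.085]
wrist_force: [-1.7, -0.4, 7.8]
finger_gap: 0.0001
clock: 17.35
tcp_pos: [0.6376, 0.2895, 0.0519]
orientation: [0.702, -0.702, 0.084, -0.085]
wrist_force: [-5.7, -2.3, 15.5]
finger_gap: -0.0002
```

```bash
python3 -m inch '[[[0,1,0,0],[0,1,0,0]]]'
python3 - <<'E'
from h import *
S=env.read_camera("side");W=env.read_camera("wrist");f=lambda I:cv2.resize(I,(400,400))
cv2.imwrite("pics/s7.png",np.hstack([f(S[70:170,210:310]),f(W[150:350,185:385])]))
E
```

```text
clock: 17.55
tcp_pos: [0.6376, 0.2895, 0.0518]
orientation: [0.702, -0.702, 0.084, -0.086]
wrist_force: [-7.0, -2.2, 20.4]
finger_gap: 0.0001
```

View pics/s7.png

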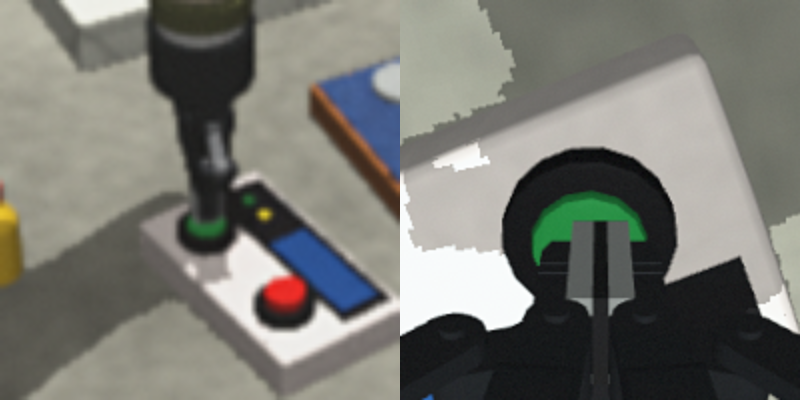

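The key is visibly depressed into its housing and the motion stopped hard at 20 N, against 5 N for full travel. I'll release and move clear.

```bash
python3 -m inch '[[[0,-3,0,0],[0,-6,0,0],[0,-10,0,0],[0,-18,0,0],[0,-35,0,0],[0,-65,0,0],[0,-100,0,0],[0,-130,0,0],[0,-148,0,0],[0,-155,0,0]]]'; python3 -m inch '[[[0,0,0,0],[0,0,0,0],[0,0,0,0],[0,0,0,0],[0,0,0,0]]]'
python3 - <<'E'
from h import *
s=env.get_state();p=s["tcp_pos"];R=Rt(s);print(p,s["qvel"].round(3))
W=env.read_camera("wrist");S=env.read_camera("side");cv2.imwrite("pics/w8.png",W)
cv2.imwrite("pics/s8.png",S)
a=blob(W,(45,90,40),(85,255,255),(200,130,380,260));print(a)
S0=cv2.imread("pics/side0.png")
for k,b in(("copper",(208,175,240,205)),("brass",(245,245,280,278))):
    lo,hi=((3,90,90),(14,255,255)) if k=="copper" else ((14,90,90),(28,255,255))
    print(k,blob(S0,lo,hi,b)[0],blob(S,lo,hi,b)[0])
E
```

```text
clock: 18.65
tcp_pos: [0.6385, 0.2897, 0.2058]
orientation: [0.703, -0.701, 0.084, -0.086]
wrist_force: [0.2, -0.6, -0.2]
finger_gap: -0.0003
clock: 19.15
tcp_pos: [0.6371, 0.2892, 0.2023]
orientation: [-0.702, 0.702, -0.085, 0.084]
wrist_force: [-0.4, -0.3, -0.1]
finger_gap: 0.0002
[0.63706617 0.28924173 0.20231166] [-0.    -0.003  0.006  0.    -0.001 -0.001]
(array([282.31030445, 196.70725995]), array([ 67,  50,  32,  34, 854], dtype=int32), array([282.32091522, 196.70345306]), (31.585956573486328, 32.63096237182617))
copper [223.84232365 191.23651452] [223.85833333 191.26666667]
brass [263.31055901 261.21428571] [263.26851852 261.25617284]
```

View pics/s8.png

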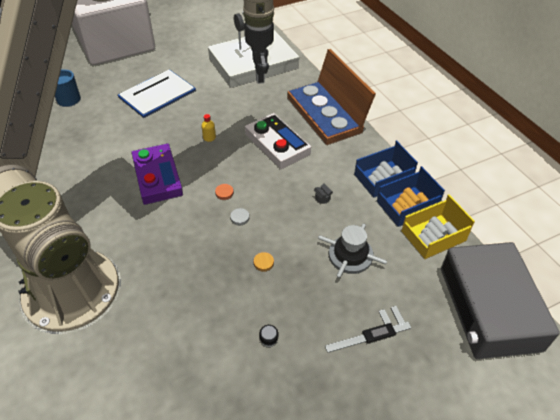

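View pics/w8.png

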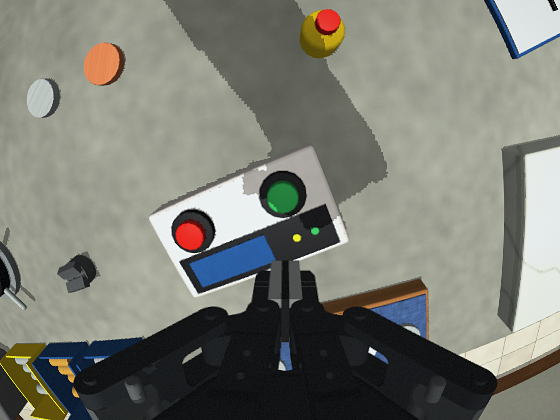

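The key is back up, with the same apparent size as before the press, and the blocks haven't moved. The arm is clear at z 0.20 and still, so I'll hand in.

```bash
python3 -c "from workcell import env; print(env.hand_in())"
```

```text
the job is handed in; nothing more can be done
None
```

I finished the job in the order asked and handed it in at about 19 s. I can't see the verdict.

- **Copper block:** I held the closed fingertips about 2 cm above its middle for over 2 s, at TCP (0.446, 0.125, 0.034).
- **Flat anvil:** I held them the same way above the anvil on the spoked stage for over 2 s, at TCP (0.646, -0.209, 0.105).
- **Green key:** I pressed it to its hard stop. Motion stopped at z ≈ 0.052 while the force rose to 20 N, against the 5 N that full travel needs. I then let it up and moved clear to z = 0.20.

**Last checks:**
- The green key looks the same size as before the press, so it is back up.
- The copper and brass blocks are within 0.1 px of where they started in the side view. I checked the other loose things only by eye, and they look unmoved.
- The arm was at rest with no contact force, and the red key was not touched.

**Where measurements disagreed:**
- **Cameras:** the side and top cameras differed by about 3–8 mm, mostly in y. I relied mainly on the top and wrist views, which agreed to about 2 mm.
- **Key height:** the force pattern puts first contact between 0.056 and 0.058 m. I did not read the key's joint itself.

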